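# Seat a cuvette strip in the incubator

### The job

Take the five-cuvette strip out of its holder and lower it into the well block of the bench incubator so that each cuvette goes down its own well and the strip's rail lies flat on the block, then slide the keeper fully in over the end of the rail and let go. The block is not exactly in the middle of its opening, so find the wells gently by feel: the cuvettes crack if the sprung block is pushed right down onto its stop (about 15 N) or if they are knocked hard against the case or keeper. Leave everything else on the bench where it is.

Things in the scene. Friction and masses are not known exactly. Their poses are not given: they have to be found in the camera images.
- strip_grip (a point): centre of the grip fin of the white cuvette strip (about 45 g), which starts hanging upright in the holder. Axes: y along the row, z up; the same either way round. Fin 12 thick (x), 30 long (y), 44 tall. Under it a flat rail 24 (x) x 116 (y) x 5, its top 22 and its underside 27 below this point. Sizes here and below in mm.
- strip_feet (a point): point midway along the row at the height of the cuvettes' flat feet, 55 below the fin's centre. Five square cuvettes, 9 (x) x 8 (y) x 28 long, hang from the rail at 18 pitch (y = 0, +-18, +-36); the rail runs 18 past the outer ones at both ends. They crack if the block under them is pushed down to its stop, or if the strip is pressed on the incubator's case or keeper with over 25 N.
- stand: fixed grey holder, a trough 64 (x) x 140 (y, along the row), origin at the centre of its underside. The strip's rail lies on its two walls, 40 above the table, the cuvettes hanging loosely in the 15 gap. Two end plates, 27 wide and 5 thick, inner faces 62 from the middle, rise to 50.
- incubator: fixed white bench incubator, 110 (x) x 196 (y, from -78 to +118), origin on the table under the middle of its opening; y along the row of wells, z up. Flat top 45 high with an opening 40 (x) x 128 (y); an aluminium well block stands in it and rises above it. The keeper is at its +y end.
- opening (a point): middle of the opening at the height of the block's top face (52 above the table), where a seated strip's rail underside lies. Block 34 (x) x 106 (y), five wells along y at 18 pitch, each 13 (x) x 9.6 (y) and 30 deep, sharp-edged. Across x the block is centred; along y its middle is fixed 3 to 8 off this point, to either side; that is not measured.
- block (a joint): how far the well block has sunk on its springs, m: 0 up, 0.012 on its hard stop. It goes straight down, beginning at about 3 N and rising 1 N per mm to about 15 N at the stop (reaching 0.0115 counts as on the stop and cracks the cuvettes), and comes up again when freed (also when the cuvettes drop into the wells).
- keeper (a joint): sliding keeper, m: 0 fully out, 0.028 fully in (it moves along the incubator's -y, towards the block). About 2 N moves it and it stays where left. Its steel tongue, 24 wide and 4 thick, has its underside 59.5 above the table, 2.5 above a seated strip's rail; tip 72 from the opening's middle when out, 44 (over the rail's end) when in.
- keeper_grip (a point): point on the keeper's upright black tab at a good height to grip, 24 above the top of the tongue and 12 below the tab's top. The tab is 12 thick (incubator x), 16 long (y) and 36 tall; it moves with the keeper.
- timer: white timer, 60 x 38 x 18, lying between the holder and the incubator (mm); origin at the centre of its underside; not to be disturbed
- jar: stoppered glass jar, 84 across, 125 tall, far left (mm); origin at the centre of its underside; not to be disturbed
- tube_rack: white rack 60 x 150 x 77 with three capped tubes standing to 117, far right (mm); origin at the centre of its underside; not to be disturbed
- bowl: pale blue bowl, 120 across, 45 tall, at the far side (mm); origin at the centre of its underside; not to be disturbed
- beaker: glass beaker, 72 across, 90 tall, on the left (mm); origin at the centre of its underside; not to be disturbed
- dish: white shallow dish, 70 across, 15 tall, near left (mm); origin at the centre of its underside; not to be disturbed
- slide_box: blue box 80 x 95 x 30, at the far side (mm); origin at the centre of its underside; not to be disturbed

How it is judged (in metres and radians):
On the way:
1. the strip is fully home in the well block, every cuvette in its own well, with the keeper still out (z of strip_grip in the frame of incubator between 0.074 and 0.0815 m and y of strip_grip in the frame of incubator between -0.011 and 0.011 m and x of strip_grip in the frame of incubator between -0.004 and 0.004 m and angle between the y axis of strip_grip and the y axis of incubator, either way round below 0.08 rad and angle between strip_grip's own z axis and vertical below 0.05 rad and value of joint keeper below 0.012 m), for 0.2 s.
At the end, for the whole second after the job is handed in: The strip stands upright and at rest in the well block, rail down on the block (within 2.5 mm of home height), in line with the row (within 0.08 rad, 4 mm across, 11 mm along the opening's middle), the keeper is in (over 24 of its 28 mm), and the strip is released (z of strip_grip in the frame of incubator between 0.074 and 0.0815 m and y of strip_grip in the frame of incubator between -0.011 and 0.011 m and x of strip_grip in the frame of incubator between -0.004 and 0.004 m and angle between the y axis of strip_grip and the y axis of incubator, either way round below 0.08 rad and angle between strip_grip's own z axis and vertical below 0.05 rad and value of joint keeper above 0.024 m and linear speed of strip below 0.01 m/s and contact force between strip and the fingers below 0.05 N); the robot touches nothing.
It fails at once if the well block is pushed down onto its stop (value of joint block above 0.0115 m).
It fails at once if the strip is pressed against the case or keeper of the incubator with more than 25 N (contact force between strip and incubator above 25 N).
It fails at once if a bystander is moved more than 30 mm (distance of any of timer, jar, tube_rack, bowl, beaker, dish, slide_box from where it was at the start of the episode above 0.03 m).
It also fails if it takes over 72 s, if anything falls off the work surface, if the arm or the gripper's body presses on something with over 40 N, if the wrist force passes 120 N, or if a joint passes its speed limit or range.

### The arm

A 6-joint arm with a two-finger parallel gripper is mounted at the origin on the work surface. World frame = base frame: x ahead of the robot, y to its left, z up, the work surface at z = 0. Lengths are in m, angles in degrees, forces in N, time in s.
With the tool pointing down it reaches from about 0.35 to 0.875 m from the base axis. Payload 4.2 kg.
Tool frame: the origin (TCP) lies midway between the tips of the shut fingers; the grasp point (between the pads) lies 19 mm behind it; y points along the fingers, z is the direction in which the jaws open and shut, and the axes are right-handed (so a half turn about y gives the same grasp; the last joint's range is limited). The gripper opens to 87 mm and grips with 3 to 60 N. Pads are 19 mm wide; open, the fingers measure 117 mm over their backs; the gripper's body (75 mm by 190 mm) begins 51 mm behind the grasp point.
Start: joints at [89.931, 22.042, 0.453, 0, -68.411, -14.817], TCP at [0.161, 0.604, 0.223] pointing down, gripper open.
Joint ranges: [-179.83, 179.83], [-69.29, 118.12], [-61.27, 80.66], [-181.25, 117.63], [-171.15, -9.14], [-177.46, 177.46]. Speed limits (degrees/s): [159.86, 159.86, 180, 180, 180, 180].

### API

Orientations are given as [roll, pitch, yaw] about the fixed x, y, z axes, in that order (R = Rz(yaw) Ry(pitch) Rx(roll)).
In Python, from workcell import env gives the robot as it stands. The module is installed in compiled form; this text tells all that it offers. Calls block until the motion is done:
- env.goto(position, orientation): joint-space move of the TCP to a pose.
- env.move_straight(position, rotation=None, rate=0.15, force_limit=None): straight line of the TCP; rotation=None keeps the orientation; rate is the mean speed in m/s. With force_limit (N) it stops when the force on the tool has changed by that much, and returns True; else False.
- env.set_joints(angles): joint-space move.
- env.gripper_to(opening, grasp_force=None): opening from 0.0 (shut) to 1.0 (fully open); grasp_force is the grip in N (None keeps the last); returns when the fingers have stopped.
- env.dwell(seconds).
- env.inverse_kinematics(position, orientation): joint angles nearest the present ones, or None.
- env.read_state(): the state.
- env.grab_frame(name): name is "scene" or "top" or "wrist"; returns a dict with "image" (384x512x3 uint8, blue, green, red), "fx", "fy", "cx", "cy" (pixels), "position" and "orientation" of the camera in the world. Camera axes: x right, y up, looking along -z (the intrinsics and any distortion apply to the point x, -y, -z); pixel columns grow to the right and rows downward; lengths in m; the calibration is good to about 2 mm. The wrist camera is an equidistant fisheye: a pixel r from the principal point sees the ray r / f radians off the axis. A picture is of the moment at which its call begins. There is no depth.
A pose or a line that the arm cannot do raises env.Unreachable and nothing moves.
- env.close_job(): hands the job in, once; it reports no verdict.
Trained networks look in a picture, given as the dict that the camera call returned (one of the last four; its "shot" number tells which), for a name from the list of things; names that differ only in an ending like _2 or _b are one class to them, and where a whole thing is asked for, a point or a joint stands for the part that bears it (a point fixed in the world has none). Each returns a list of dicts, best first, with "score" (0 to 1); they miss things now and then, are a little off and sometimes report something else, mostly with a low value. They report only what shows in the picture. A call takes as long as a camera call.
- env.search_frame(picture, thing): "xyz" ([x, y, z] in m, in world coordinates, good to about 4 mm: the middle of the surface that is visible of it).
- env.trace(picture, thing): "mask" (384x512 bool, what is visible of it).
The state is a dict: "clock": time; "joint_positions": joint angles; "qvel": joint speeds; "joint_torque": joint torques, N m; "position": TCP position; "tool_rot": TCP orientation; "force": force on the tool from outside, world axes, zero at the start; "wrist_torque": the same for the moment, N m; "opening": opening from 0.0 (shut) to 1.0 (fully open).
Only numpy, scipy, OpenCV 4.12 (cv2) and the standard library are available. Lean on these libraries where they do the work, as an engineer would, in place of code of your own. Each camera call takes 0.05 s, during which the arm holds its last target. There are 200 camera calls.

## Working session

There is one attempt and no reset: what is moved stays moved. The work goes in short steps, each a Python script; the robot and the scene stay as the last script left them, time stands still between calls to the robot, and variables do not carry over. Pictures are saved under pics/ and viewed, about 8 in all and at most 12, crops included, and the job is handed in when it is done.

```bash
mkdir -p pics
python3 - <<'E'
from workcell import env
import cv2,numpy as np
s=env.read_state();print(s)
for n in("scene","top"):
    f=env.grab_frame(n);cv2.imwrite(f"pics/{n}1.png",f["image"])
    print(n,f["fx"],f["position"],f["orientation"])
    for t in("strip_grip","stand","incubator","keeper_grip","block","timer"):
        try:
            print(t,[(np.round(d["xyz"],3),round(d["score"],2)) for d in env.search_frame(f,t)[:2]])
        except Exception as e: print(t,e)
a=cv2.imread("pics/scene1.png")
E
```

```text
{'clock': 0.0, 'joint_positions': array([ 8.99319692e+01,  2.20914897e+01,  3.79463348e-01, -3.05459345e-02,
       -6.84114701e+01, -1.48179664e+01]), 'qvel': array([-0.16595821,  0.00462077, -0.04975408, -0.02107854,  0.02424298,
       -0.05827295]), 'joint_torque': array([ 1.67453356e-03, -3.90668643e+01,  1.87397236e+01,  4.21965256e+00,
        1.08461076e-02, -1.92873349e-04]), 'position': array([0.16036468, 0.60344468, 0.22144574]), 'tool_rot': array([-8.98733500e+01,  4.14972481e-03,  1.65102738e+02]), 'force': array([ 0.26859264, -0.78596481, -0.36932951]), 'wrist_torque': array([-0.01106046,  0.00653211, -0.02233602]), 'opening': 1.0015358295766024}
scene 447.0359490929663 [ 1.04718816 -0.40979863  0.98907867] [35.57947302 -0.55154455 51.503759  ]
strip_grip [(array([ 0.541, -0.19 ,  0.047]), 0.83)]
stand [(array([ 0.551, -0.196,  0.012]), 0.93)]
incubator [(array([0.528, 0.179, 0.047]), 0.74), (array([ 0.554, -0.193,  0.01 ]), 0.5)]
keeper_grip [(array([ 0.543, -0.189,  0.045]), 0.4)]
block [(array([0.513, 0.163, 0.051]), 0.81)]
timer [(array([ 0.511, -0.008,  0.016]), 0.63)]
top 349.2985373542964 [0.43249311 0.01534273 1.15224367] [  5.58296229  -1.85663672 -89.57338477]
strip_grip [(array([ 0.541, -0.181,  0.047]), 0.69), (array([ 0.611, -0.401,  0.075]), 0.26)]
stand [(array([ 0.529, -0.182,  0.008]), 0.65), (array([0.499, 0.195, 0.045]), 0.65)]
incubator [(array([0.5  , 0.197, 0.043]), 0.68)]
keeper_grip [(array([0.494, 0.261, 0.061]), 0.47)]
block [(array([0.519, 0.176, 0.049]), 0.61)]
timer [(array([0.506, 0.001, 0.018]), 0.52)]
```

Run:
```python
import cv2,numpy as np
a=cv2.imread("pics/top1.png");cv2.imwrite("pics/top1b.png",cv2.resize(a,(800,600),interpolation=cv2.INTER_CUBIC))
```

```text
(no output)
```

View pics/top1b.png

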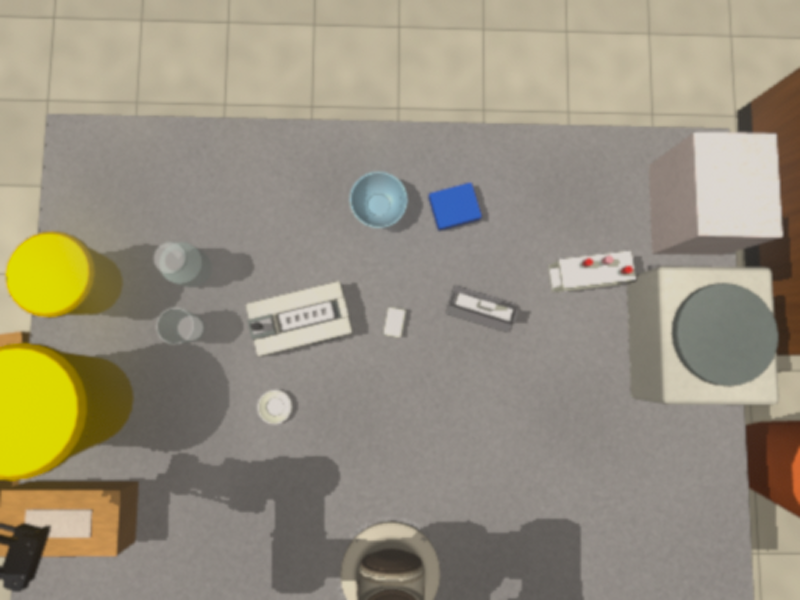

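View pics/scene1.png

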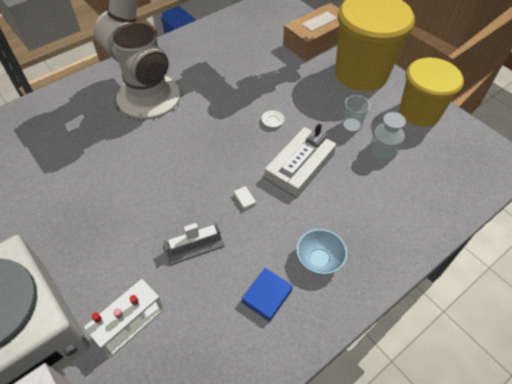

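```bash
cat > h.py <<'E'
from workcell import env
import cv2,numpy as np
from scipy.spatial.transform import Rotation as Ro
def down(yaw): return [-90,0,yaw]
def rot(f): return Ro.from_euler('xyz',f["orientation"],degrees=True).as_matrix()
def rays(f,px,fish):
    px=np.atleast_2d(px).astype(float); u=(px[:,0]-f["cx"])/f["fx"]; v=(px[:,1]-f["cy"])/f["fy"]
    if fish:
        t=np.hypot(u,v)+1e-12; d=np.c_[np.sin(t)*u/t,-np.sin(t)*v/t,-np.cos(t)]
    else: d=np.c_[u,-v,-np.ones_like(u)]
    return d@rot(f).T
def atz(f,px,z,fish=True):
    d=rays(f,px,fish); p=np.array(f["position"]); return p+d*((z-p[2])/d[:,2])[:,None]
def proj(f,P,fish=True):
    d=(np.atleast_2d(P)-f["position"])@rot(f); X,Y,Z=d[:,0],-d[:,1],-d[:,2]; r=np.hypot(X,Y)
    k=np.arctan2(r,Z)/(r+1e-12) if fish else 1/Z
    return np.c_[f["cx"]+f["fx"]*X*k,f["cy"]+f["fy"]*Y*k]
def tophat(f,top,name):  # top-down resample at plane z=top is avoided; just save
    cv2.imwrite(name,f["image"])
E
python3 - <<'E'
from h import *
import pickle
for y in(100,-80,70,-110):
    for p in([0.51,0.17,0.3],[0.54,-0.185,0.3]):
        q=env.inverse_kinematics(p,down(y)); print(y,p,None if q is None else np.round(q))
env.goto([0.47,0.19,0.30],down(100))
f=env.grab_frame("wrist");pickle.dump(f,open("w1.pkl","wb"));cv2.imwrite("pics/w1.png",f["image"])
print({k:v for k,v in f.items() if k!="image"},env.read_state()["position"])
for t in("block","keeper_grip","incubator","keeper"):
    try:print(t,[(np.round(d["xyz"],3),round(d["score"],2)) for d in env.search_frame(f,t)[:2]])
    except Exception as e: print(t,e)
env.goto([0.50,-0.185,0.30],down(70))
f=env.grab_frame("wrist");pickle.dump(f,open("w2.pkl","wb"));cv2.imwrite("pics/w2.png",f["image"])
print(f["position"],env.read_state()["joint_positions"],env.read_state()["clock"])
for t in("strip_grip","stand"):
    print(t,[(np.round(d["xyz"],3),round(d["score"],2)) for d in env.search_frame(f,t)[:2]])
a=np.vstack([cv2.imread("pics/w1.png"),cv2.imread("pics/w2.png")])
E
```

```text
100 [0.51, 0.17, 0.3] [ 36.  11.  -4.   0. -75. -26.]
100 [0.54, -0.185, 0.3] [ -3.  14.   0.   0. -76.  13.]
-80 [0.51, 0.17, 0.3] [ 36.  11.  -4.   0. -75. 154.]
-80 [0.54, -0.185, 0.3] [  -3.   14.    0.    0.  -76. -167.]
70 [0.51, 0.17, 0.3] [ 36.  11.  -4.  -0. -75. -56.]
70 [0.54, -0.185, 0.3] [ -3.  14.   0.   0. -76. -17.]
-110 [0.51, 0.17, 0.3] [ 36.  11.  -4.   0. -75. 124.]
-110 [0.54, -0.185, 0.3] [ -3.  14.   0.   0. -76. 163.]
{'fx': 297.3186396354542, 'fy': 297.3186396354542, 'cx': 254.8057346522814, 'cy': 191.6246529677601, 'position': array([0.48279047, 0.11181482, 0.46227496]), 'orientation': array([-1.68085496e+01, -7.20275786e-02, -1.69970726e+02]), 'shot': 3} [0.46984875 0.19080145 0.29969905]
block [(array([0.51 , 0.174, 0.049]), 0.87)]
keeper_grip [(array([0.49 , 0.257, 0.065]), 0.68)]
incubator [(array([0.506, 0.192, 0.045]), 0.76)]
keeper [(array([0.493, 0.26 , 0.063]), 0.59)]
[ 0.47207368 -0.25969371  0.46253576] [-2.76129253e+00  1.03309238e+01 -4.75999236e+00 -8.72616500e-03
 -7.48963976e+01 -1.71402782e+01] 4.2917
strip_grip [(array([ 0.538, -0.195,  0.046]), 0.82)]
stand [(array([ 0.529, -0.19 ,  0.008]), 0.59)]
```

View pics/w1.png

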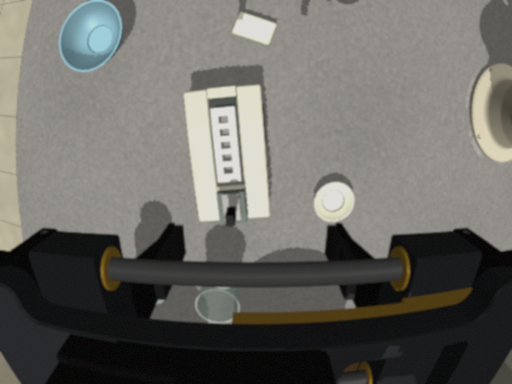

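View pics/w2.png

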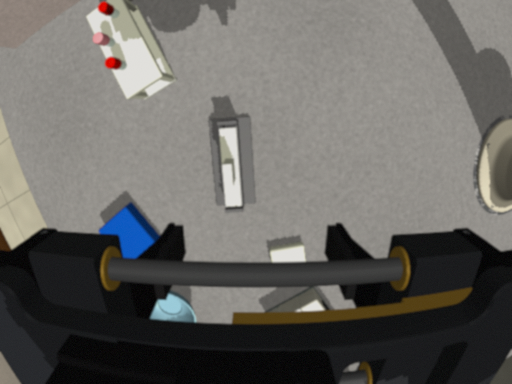

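Run:
```python
import cv2,numpy as np
a=cv2.imread("pics/w1.png")[80:230,170:280];b=cv2.imread("pics/w2.png")[110:215,180:280]
a=cv2.resize(a,None,fx=4,fy=4,interpolation=cv2.INTER_CUBIC);b=cv2.resize(b,None,fx=3.6,fy=3.6,interpolation=cv2.INTER_CUBIC)
o=np.zeros((600,800,3),np.uint8);o[:600,:440]=a;o[:378,440:800]=b;cv2.imwrite("pics/z.png",o)
```

```text
(no output)
```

View pics/z.png

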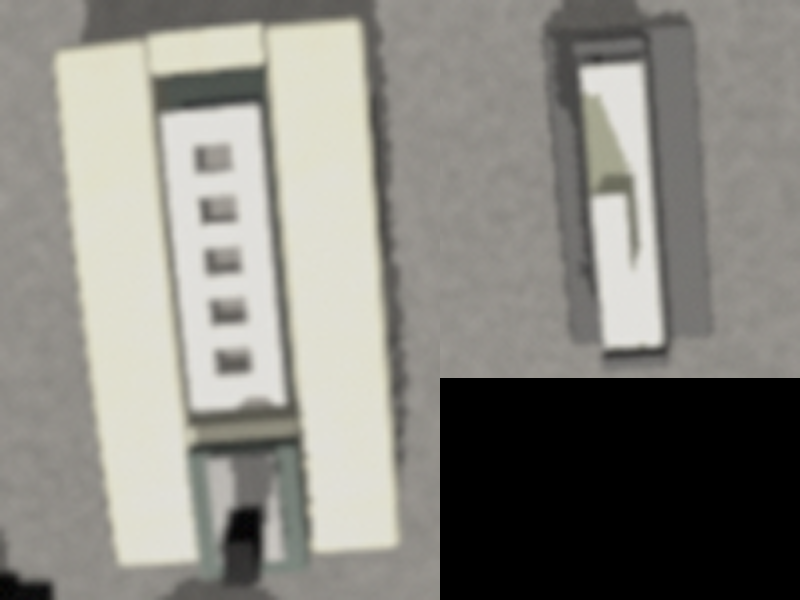

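Run:
```python
from h import *
import pickle
f=pickle.load(open("w1.pkl","rb"));g=pickle.load(open("w2.pkl","rb"))
A=lambda l:np.array(l)/4+[170,80]
B=lambda l:(np.array(l)-[440,0])/3.6+[180,110]
def ang(a,b): d=(b-a);return round(np.degrees(np.arctan2(d[1],d[0])),2),round(np.hypot(*d[:2]),4)
c=atz(f,A([[55,50],[360,18],[118,565],[398,547]])-.5,.045)[:,:2]
print("case",c.round(4),ang(c[0],c[2]),ang(c[1],c[3]),ang(c[0],c[1]),c.mean(0))
y=(c[2]+c[3]-c[0]-c[1]);y/=np.hypot(*y);print("origin",c.mean(0)-y*.02, np.degrees(np.arctan2(y[1],y[0])))
o=c.mean(0)-y*.02
b=atz(f,A([[160,113],[262,103],[187,415],[292,408]])-.5,.052)[:,:2]
print("block",b.mean(0),ang(b[0],b[2]),ang(b[1],b[3]),(b.mean(0)-o)@y)
w=atz(f,A([[213,158],[218,210],[223,261],[228,311],[233,361]])-.5,.052)[:,:2]
print("wells",w.mean(0),ang(w[0],w[-1]),(w.mean(0)-o)@y)
r=atz(g,B([[578,65],[642,60],[603,352],[665,346]])-.5,.045)[:,:2]
print("rail",r.mean(0),ang(r[0],r[2]),ang(r[1],r[3]),ang(r[0],r[1]))
```

```text
case [[0.5847 0.1094]
 [0.4809 0.0823]
 [0.5365 0.2967]
 [0.4325 0.2703]] (np.float64(104.44), np.float64(0.1934)) (np.float64(104.45), np.float64(0.1941)) (np.float64(-165.38), np.float64(0.1073)) [0.50865046 0.18969687]
origin [0.51363825 0.17032881] 104.44139969227906
block [0.51240316 0.17414719] (np.float64(103.6), np.float64(0.1078)) (np.float64(105.02), np.float64(0.1082)) 0.004005755817728776
wells [0.5130916  0.17375128] (np.float64(104.56), np.float64(0.072)) 0.00345066496878721
rail [ 0.53611685 -0.18701313] (np.float64(73.4), np.float64(0.1187)) (np.float64(73.81), np.float64(0.1177)) (np.float64(163.73), np.float64(0.0251))
```

Run:
```python
from h import *
import pickle
x,y,a=.5361,-.1870,73.6
env.goto([x,y,.16],down(a))
env.gripper_to(.6)
s=env.read_state();print(s["position"],s["force"])
print(env.move_straight([x,y,.052],rate=.08,force_limit=6),env.read_state()["position"],env.read_state()["force"])
env.gripper_to(0,25)
s=env.read_state();print(s["opening"],s["force"],s["position"])
env.move_straight([x,y,.18],rate=.08)
s=env.read_state();print(s["opening"],s["force"],s["position"],s["clock"])
for n in("wrist","scene"):
    f=env.grab_frame(n);pickle.dump(f,open(f"{n}3.pkl","wb"));cv2.imwrite(f"pics/{n}3.png",f["image"])
    print(n,[(np.round(d["xyz"],3),round(d["score"],2)) for d in env.search_frame(f,"strip_grip")[:2]])
```

```text
[ 0.53608723 -0.18700966  0.1599196 ] [-0.69587885  0.0176662   0.080822  ]
False [ 0.53654418 -0.18703779  0.05258433] [-0.93035207 -0.41998958 -0.38517883]
0.1333227544746899 [ 0.05572239  0.33305223 -0.31262019] [ 0.53614964 -0.18702687  0.05201721]
0.13577859651868288 [-0.06764827 -0.51771414 -0.94311953] [ 0.53581008 -0.18695556  0.17941664] 9.9
wrist [(array([ 0.534, -0.207,  0.173]), 0.83)]
scene [(array([ 0.53 , -0.226,  0.174]), 0.72)]
```

View pics/wrist3.png

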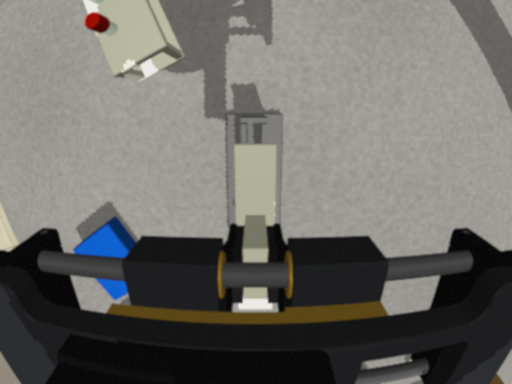

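Run:
```python
from h import *
import pickle
f=pickle.load(open("wrist3.pkl","rb"))
im=f["image"]
g=cv2.cvtColor(im,cv2.COLOR_BGR2GRAY)
print(g[135:156,250], g[175,225:285])
t=np.array([.53581,-.18696]);th=np.radians(73.6);u=np.array([np.cos(th),np.sin(th)]);v=np.array([-u[1],u[0]])
for px in([235,145],[277,145],[235,200],[276,200]):
    p=atz(f,np.array(px)-.5,.1724)[0,:2]-t;print(px,p@u,p@v)
```

```text
[127 125 127 127 127 128 127 125 130 144 164 174 175 175 176 176 175 175
 176 175 175] [133 114 106 117 124 125 125 126 129 143 160 172 174 175 173 175 174 175
 174 174 173 174 175 175 176 175 174 174 175 175 175 173 174 173 174 174
 174 174 174 174 174 174 174 173 174 174 174 174 173 169 160 142 132 130
 127 120 124 142 156 158]
[235, 145] -0.05751219920747314 -0.010662552013451143
[277, 145] -0.057492307366618804 0.013444686338901472
[235, 200] -0.024322480083839082 -0.011248730189667662
[276, 200] -0.02428527251329002 0.013413905473446867
```

```bash
cat >> h.py <<'E'
C=np.array([.5140,.1740]);TH=104.5;U=np.array([np.cos(np.radians(TH)),np.sin(np.radians(TH))]);V=np.array([U[1],-U[0]])
def tgt(dy,z,dx=0): return [*(C+U*dy+V*dx),z]
def st(l=""):
    s=env.read_state();d=s["position"][:2]-C;F=s["force"]
    print(l,"dy %.4f dx %.4f z %.4f | Fy %.1f Fx %.1f Fz %.1f op %.3f t %.1f"%(d@U,d@V,s["position"][2],F[:2]@U,F[:2]@V,F[2],s["opening"],s["clock"]))
    return s
E
python3 - <<'E'
from h import *
env.goto(tgt(0,.18),down(TH)); st()
env.move_straight(tgt(0,.105),rate=.08); env.dwell(.3); st("hover")
h=env.move_straight(tgt(0,.0885),rate=.012,force_limit=3); st(h)
env.dwell(.3);st()
E
```

```text
dy -0.0008 dx -0.0000 z 0.1800 | Fy 0.8 Fx -0.1 Fz -0.8 op 0.135 t 11.5
hover dy 0.0001 dx 0.0002 z 0.1053 | Fy 0.6 Fx 0.3 Fz -0.2 op 0.134 t 12.8
False dy -0.0001 dx -0.0001 z 0.0885 | Fy -0.8 Fx 0.5 Fz 0.1 op 0.135 t 14.4
 dy -0.0001 dx -0.0001 z 0.0885 | Fy -1.3 Fx 0.9 Fz -0.8 op 0.137 t 14.7
```

Run:
```python
from h import *
for z in(.084,.078,.070,.0645):
    h=env.move_straight(tgt(0,z),rate=.015,force_limit=3.5); st((z,h))
    if h: break
```

```text
(0.084, False) dy -0.0000 dx -0.0001 z 0.0837 | Fy -1.8 Fx 0.0 Fz -1.1 op 0.135 t 15.1
(0.078, False) dy -0.0000 dx -0.0001 z 0.0777 | Fy -1.6 Fx 0.3 Fz -1.2 op 0.138 t 15.7
(0.07, False) dy -0.0000 dx -0.0001 z 0.0697 | Fy -2.6 Fx 1.0 Fz -1.7 op 0.137 t 16.4
(0.0645, False) dy -0.0001 dx -0.0000 z 0.0642 | Fy -3.6 Fx 0.2 Fz -1.7 op 0.135 t 16.9
```

Run:
```python
from h import *
import pickle
env.move_straight(tgt(-.0008,.0642),rate=.005);st("comply")
h=env.move_straight(tgt(-.0008,.0625),rate=.008,force_limit=2.5);st(h)
env.dwell(.3)
env.gripper_to(.45);env.dwell(.5);st("rel")
env.move_straight(tgt(-.0008,.16),rate=.1)
env.goto([*(C-U*.03-V*.03),.27],down(TH))
f=env.grab_frame("wrist");pickle.dump(f,open("w5.pkl","wb"))
cv2.imwrite("pics/w5.png",cv2.resize(f["image"][60:230,130:330],None,fx=3.5,fy=3.5,interpolation=cv2.INTER_CUBIC))
for t in("strip_grip","keeper_grip"):
    print(t,[(np.round(d["xyz"],3),round(d["score"],2)) for d in env.search_frame(f,t)[:2]])
st()
```

```text
comply dy -0.0004 dx 0.0001 z 0.0642 | Fy 0.2 Fx -0.4 Fz -1.1 op 0.135 t 17.2
True dy -0.0004 dx 0.0002 z 0.0635 | Fy 0.8 Fx -0.0 Fz 3.8 op 0.138 t 17.4
rel dy -0.0008 dx -0.0006 z 0.0629 | Fy 0.3 Fx 0.6 Fz 0.4 op 0.447 t 19.0
strip_grip []
keeper_grip [(array([0.492, 0.255, 0.061]), 0.6)]
 dy -0.0300 dx -0.0306 z 0.2683 | Fy 0.1 Fx -0.6 Fz 0.5 op 0.455 t 20.8
```

View pics/w5.png

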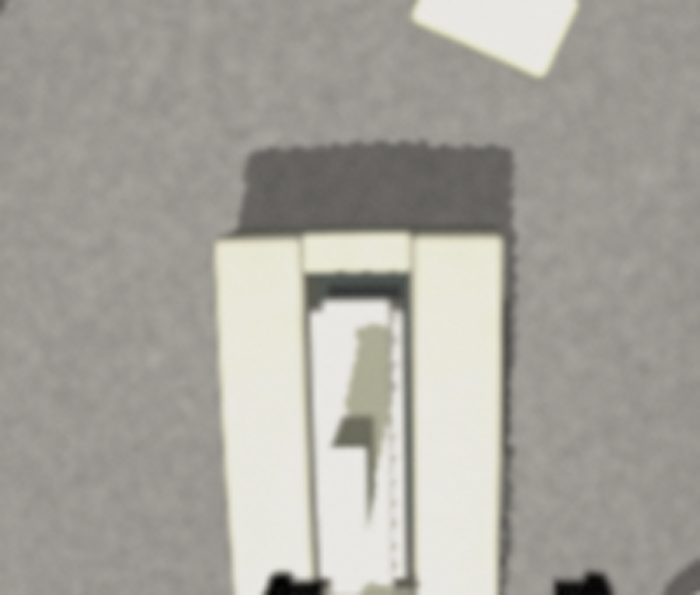

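Run:
```python
from h import *
import pickle
O=C-U*.0037
f=pickle.load(open("w1.pkl","rb"))
A=lambda l:np.array(l)/4+[170,80]-.5
for z,p in((.0635,[[246,508]]),(.0995,[[243,585],[222,580],[260,580]])):
    d=atz(f,A(p),z)[:,:2]-O; print(z,np.c_[d@U,d@V].round(4))
env.goto([*(O+U*.02-V*.0),.27],down(TH))
f=env.grab_frame("top");pickle.dump(f,open("t6.pkl","wb"))
for t in("keeper_grip","strip_grip"):
    for d in env.search_frame(f,t)[:1]:
        e=d["xyz"][:2]-O;print(t,d["score"],e@U,e@V,d["xyz"])
env.goto([*(O+U*.07+V*.12),.27],down(TH))
f=env.grab_frame("scene");pickle.dump(f,open("s6.pkl","wb"))
for t in("keeper_grip","strip_grip"):
    for d in env.search_frame(f,t)[:1]:
        e=d["xyz"][:2]-O;print(t,d["score"],e@U,e@V,d["xyz"])
for d in env.trace(f,"keeper_grip")[:1]:
    y,x=np.nonzero(d["mask"]);print("mask",x.min(),x.max(),y.min(),y.max())
# overlay model boxes for a few tab positions
im=f["image"].copy()
p=proj(f,[[*(O+U*.0),.052]],False)[0].astype(int);x0,y0=p[0]-50,p[1]-60
cr=cv2.resize(im[y0:y0+100,x0:x0+130],None,fx=6,fy=6,interpolation=cv2.INTER_CUBIC)
for yc,col in((.085,(0,0,255)),(.093,(0,255,0))):
    P=[[*(O+U*(yc+a)+V*b),z] for z in(.0635,.0995) for a,b in((-.008,-.006),(-.008,.006),(.008,.006),(.008,-.006))]
    q=((proj(f,P,False)-[x0,y0]+.5)*6).astype(int)
    for k in(0,4): cv2.polylines(cr,[q[k:k+4]],True,col,1)
cv2.imwrite("pics/s6.png",cr)
```

```text
0.0635 [[ 0.0909 -0.0013]]
0.0995 [[ 0.1053 -0.0015]
 [ 0.103   0.0053]
 [ 0.1039 -0.0073]]
strip_grip 0.51 -0.01685474767722015 0.004393443743330739 [0.5234, 0.1552, 0.0565]
strip_grip 0.91 -0.008198186826847411 0.001674261100734991 [0.5186, 0.1629, 0.0574]
mask 309 320 124 141
```

View pics/s6.png

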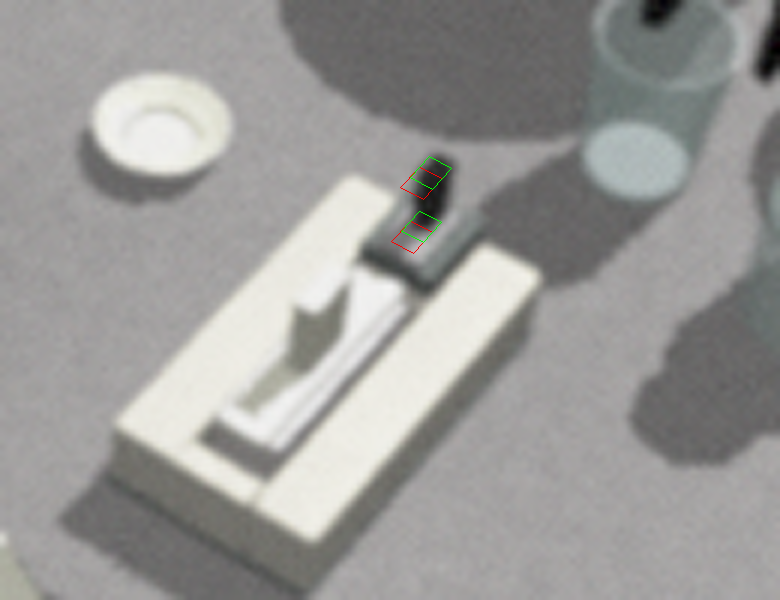

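Run:
```python
from h import *
O=C-U*.0037
k=lambda a,z:[*(O+U*a-V*.0006),z]
env.goto(k(.097,.16),down(TH));st()
env.gripper_to(.5)
h=env.move_straight(k(.097,.070),rate=.06,force_limit=5);st(h)
if not h:
    env.gripper_to(0,12);env.dwell(.2);s=st("grip")
    h=env.move_straight(k(.097-.030,.070),rate=.02,force_limit=9);s=st(h)
```

```text
dy 0.0937 dx 0.0009 z 0.1619 | Fy -0.1 Fx 0.1 Fz 0.2 op 0.449 t 22.8
False dy 0.0934 dx -0.0003 z 0.0704 | Fy -0.3 Fx 0.0 Fz -0.0 op 0.502 t 24.8
grip dy 0.0935 dx 0.0002 z 0.0701 | Fy -0.6 Fx 3.9 Fz -2.3 op 0.132 t 25.7
True dy 0.0661 dx 0.0003 z 0.0700 | Fy 1.3 Fx -0.6 Fz 3.8 op 0.137 t 27.0
```

Run:
```python
from h import *
import pickle
O=C-U*.0037
k=lambda a,z:[*(O+U*a-V*.0006),z]
h=env.move_straight(k(.0665,.070),rate=.01,force_limit=8);st(h);env.dwell(.2);st()
env.gripper_to(.5);st("rel")
env.move_straight(k(.0667,.17),rate=.1)
env.goto([*(O+U*.07+V*.12),.27],down(TH))
f=env.grab_frame("scene");st()
p=proj(f,[[*O,.052]],False)[0].astype(int);x0,y0=p[0]-50,p[1]-60
cr=cv2.resize(f["image"][y0:y0+100,x0:x0+130],None,fx=6,fy=6,interpolation=cv2.INTER_CUBIC)
cv2.imwrite("pics/s7.png",cr)
```

```text
True dy 0.0661 dx 0.0003 z 0.0700 | Fy 1.8 Fx -0.0 Fz 1.2 op 0.136 t 27.3
 dy 0.0662 dx 0.0004 z 0.0700 | Fy 1.3 Fx -1.8 Fz 4.0 op 0.136 t 27.5
rel dy 0.0663 dx 0.0008 z 0.0699 | Fy -0.1 Fx -0.0 Fz -0.4 op 0.500 t 28.4
 dy 0.0662 dx 0.1183 z 0.2678 | Fy 0.3 Fx -0.5 Fz -0.3 op 0.502 t 30.2
```

View pics/s7.png

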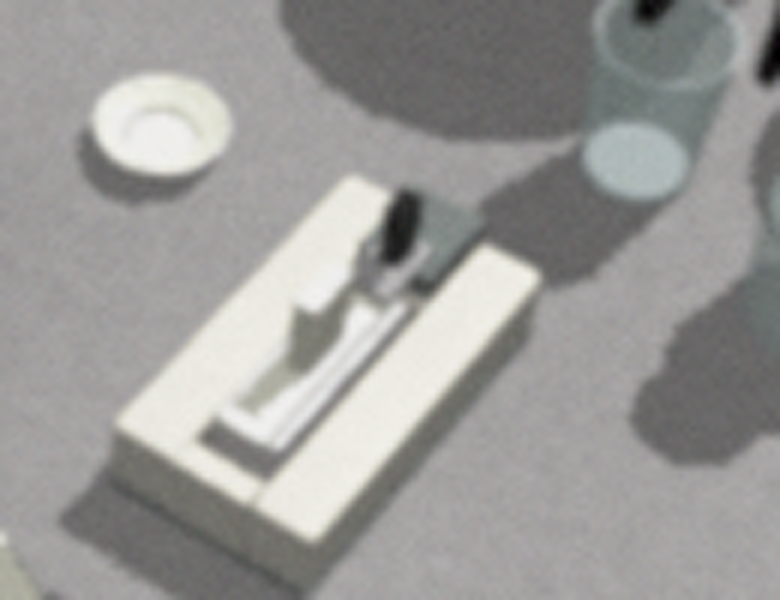

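Run:
```python
from h import *
O=C-U*.0037
k=lambda a,z:[*(O+U*a-V*.0006),z]
env.goto(k(.102,.17),down(TH));env.gripper_to(0)
h=env.move_straight(k(.102,.075),rate=.08,force_limit=5);st(h)
if not h:
    h=env.move_straight(k(.080,.075),rate=.012,force_limit=7);st(h)
    env.move_straight(k(.104,.075),rate=.05)
env.move_straight(k(.104,.17),rate=.1)
env.goto([*(O+U*.07+V*.12),.27],down(TH));f=env.grab_frame("scene");st()
g=cv2.imread("pics/s7.png")
p=proj(f,[[*O,.052]],False)[0].astype(int);x0,y0=p[0]-50,p[1]-60
cr=cv2.resize(f["image"][y0:y0+100,x0:x0+130],None,fx=6,fy=6,interpolation=cv2.INTER_CUBIC)
print("diff",(cv2.absdiff(cr,g)[150:560,100:540].max(2)>40).sum())
cv2.imwrite("pics/s8.png",cr)
```

```text
False dy 0.0985 dx -0.0002 z 0.0756 | Fy 0.2 Fx 0.3 Fz 0.5 op 0.004 t 33.2
True dy 0.0862 dx -0.0005 z 0.0748 | Fy 1.9 Fx 0.1 Fz 1.5 op 0.006 t 34.4
 dy 0.0665 dx 0.1183 z 0.2678 | Fy -0.2 Fx -1.1 Fz 0.8 op 0.004 t 36.6
diff 0
```

View pics/s8.png

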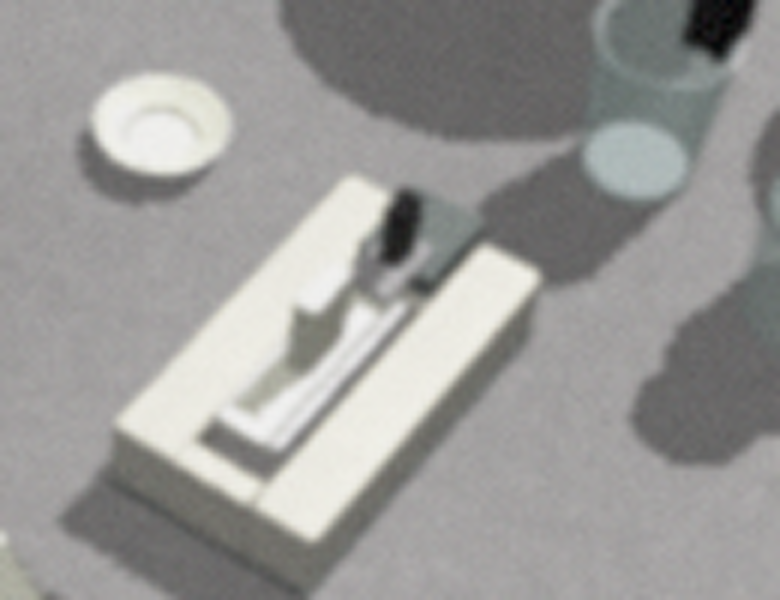

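Pushing on the tab with up to 7 N did not move it, so the keeper is on its end stop. The strip is seated and the robot is clear.

```bash
python3 -c "
from h import *
env.close_job();st()"
```

```text
the job is handed in; nothing more can be done
the job is handed in; nothing more can be done
```

The strip is in the well block with the keeper slid in over its rail, and the job is handed in. It gave no verdict. The robot clock was about 37 s of the 72 s allowed.

- **Strip:** I gripped it by the fin and lowered it over the wells as measured in the wrist image. It entered on the first try. The side force rose to about 3.6 N on the way in, so I eased the strip over by about half a millimetre. It first met resistance at 63.5 mm tool height, where about 64 mm was expected. The upward force there was only about 4 N, far below the 15 N of the block's stop. The strip was then released.
- **Keeper:** Gripped by its tab, it travelled about 27.3 mm before the force limit stopped it. That stop alone did not prove the keeper was fully in, because grip forces could have triggered it. I then pushed on the tab with closed fingers until the 7 N limit tripped; a before-and-after picture comparison showed no change, so it was most likely on its end stop.
- **Last picture:** It shows the strip upright with its rail flat on the block, the tongue over the rail's end, and the arm clear of everything. The dish and beaker, the only bystanders it covers, look unmoved, and I did not check the others with a picture. The detector failed to find the strip or the keeper tab in some views, so I located the tab from pixels instead.

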